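Stack the parts tray on the sloping stand

ROBOT

A 6-joint arm with a two-finger parallel gripper is mounted at the origin on the work surface; the furniture and walls round the work are solid. World frame = base frame: x ahead of the robot, y to its left, z up, the work surface at z = 0. Lengths are in m, angles in degrees, forces in N, time in s.
With the tool pointing down it reaches from about 0.275 to 0.725 m from the base axis. Payload 5.6 kg.
Tool frame: the origin (TCP) lies on the centre line of the jaws, within the pads' length; the fingertips stand 14 mm ahead of it and the grasp point (between the pads) lies 5 mm behind it (ctrl.tips_ahead is the distance from the TCP to the fingertips, in m); z points along the fingers, y is the line along which they close (so a half turn about z gives the same grasp; the last joint's range is limited). The gripper opens to 85 mm and grips with 20 to 120 N. Pads are 22 mm wide; open, the fingers measure 114 mm over their backs; the gripper's body (76 mm by 85 mm) begins 54 mm behind the grasp point. The pads swing forward as they close: fully open they stand 13 mm farther back than shut.
Start: joints at [-56.058, 14.616, 6.199, 0, -81.583, -16.306], TCP at [0.167, -0.524, 0.245] pointing down, gripper open.
Joint ranges: [-168.99, 168.99], [-69.2, 112.95], [-62.41, 85.93], [-164.36, 98.24], [-168.68, -3.75], [-174.98, 174.98]. Speed limits (degrees/s): [147.25, 147.25, 180, 180, 180, 180].

INTERFACE

Orientations are given as [roll, pitch, yaw] about the fixed x, y, z axes, in that order (R = Rz(yaw) Ry(pitch) Rx(roll)).
In Python, from rig import ctrl gives the robot as it stands. The module is installed in compiled form; this text tells all that it offers.
- The arm moves only by the tool arm_command, never from a script. Its argument "plan" is a list of rows, each an object of numbers: "x", "y", "z": the shift along the world's x, y, z in mm; "rx", "ry", "rz": the turn, a rotation vector about the world's x, y, z in degrees. A call has 1 to 10 rows; each row shifts and turns the commanded pose from where the row before left it; what a row does not reach is not made up. A row lasts 1/10 s, in which the tool goes at most 50 mm and 8.59 degrees, less where a joint would pass 70% of its speed; a pose out of reach is approached as far as the arm can. A call is refused whole if a number of a shift passes 50 or a number of a turn 8.59, either way. A call with a gripper value outside its range is refused whole. "jaw" is the closure, from 0 (fully open) to 1 (shut), set as the call begins (left out, the last holds). The fingers move at their own pace and stop on an object; "grip_force" is the grip in N (left out, the last holds). Time passes only in rows, so rows that do not move let the fingers close. It gives the time, the measured TCP pose, the force, the opening and the grip force at its end, in the units of the state.
- ctrl.state(): the state, without advancing time (a new reading comes with each control period).
- ctrl.capture(name): name is "side" or "top" or "wrist"; returns a dict with "image" (480x640x3 uint8, blue, green, red), "depth" (480x640 float32, m along the optical axis (not along the pixel's ray), 0 where there is no reading), "fov_y" (degrees; the focal length in pixels is half the picture's height over the tangent of half this angle, whatever the lens; pixels are square), "cx", "cy" (the principal point, pixels), "cam_to_world" (4x4, takes a point from camera to world coordinates); the wrist camera has in their place "mount" (4x4, takes a point from camera to tool coordinates, whose origin is the TCP and whose axes are the flange's). Camera axes: x right, y down, z forward; pixel columns grow to the right and rows downward; lengths in m; the calibration is good to about 2 mm. The wrist camera is an equidistant fisheye: a pixel r from the principal point sees the ray r / f radians off the axis. A picture is of the moment at which its call begins: read the wrist's pose just before it.
- ctrl.job_done(): hands the job in; it is judged then, once.
The state is a dict: "clock": time; "joints": joint angles; "qvel": joint speeds; "tau": joint torques, N m; "tcp_pos": TCP position; "tool_rot": TCP orientation; "contact_force": force on the tool from outside, world axes, zero at the start; "torque": the same for the moment, N m; "grip_width": opening from 0.0 (shut) to 1.0 (fully open); "grasp_force": force on a finger pad.
Only numpy, scipy, OpenCV 4.12 (cv2) and the standard library are available. Lean on these libraries where they do the work, as an engineer would, in place of code of your own. Each camera call takes 0.05 s, during which the arm holds its last target. There are 200 camera calls.

TASK

Stack the loose parts tray on top of the one fixed to the sloping stand, turned to the facing in which it stands on the lower tray's shoulders, clear of the dowel, instead of dropping in and nesting. Seat it fully, square and between the rims, setting it down gently without pressing hard, then let go; leave the oilstone, the wax tin and the glue bottle where they are.

Things in the scene. Friction and masses are not known exactly. Their poses are not given: they have to be found in the camera images.
- upper_mid (a point): Centre (25 mm above the underside) of the loose grey plastic stack-and-nest tray, flat on the bench at the start, facing any way. 150 (x) by 63 (y) mm over the rim, 50 high, 0.10 to 0.21 kg; z out of the open top. Rim: upright band 3 mm thick, from 34 to 50 mm above the underside; grip it across the 63 mm width at mid-length. Below it the walls taper to a base of 137 by 50 mm.
- upper_tray: The same loose tray: origin at the centre of its underside, same axes. Each long wall has two inward columns (28 mm wide at the foot, 18 at the top) at x = +50 and -22 mm, hollow outside (notches in the base), each topped by a flat shoulder 44 mm above the underside, 6 mm below the rim.
- upper_label (a point): Small raised label plate (44 mm wide, 3 mm proud) on the rim at the -x end of the loose tray, 42 mm above its underside. Label plates at the same end: the trays nest, bases only 20 to 30 mm apart. Label plates at opposite ends (x axes opposite): the upper base stands on the lower tray's shoulders.
- lower_tray: The second tray, identical, fixed on the sloping stand, a wooden dowel 18 mm thick on its floor. Origin at the centre of its underside; z normal to the slope, out of the open top; +x uphill, label plate at the low (-x) end. The slope tips it 28 degrees about its y axis, which is level.
- lower_seat (a point): Middle of the lower tray at the level of its shoulders, 44 mm above its underside along its z axis (same axes): where the centre of the upper tray's underside belongs, inside the rim with 2 mm play at each side and 3.5 mm at each end. It may slide to the low end of this play when let go. All is rigid: touch down slowly (about 10 mm/s).
- lower_label (a point): Label plate of the lower tray, on its rim at the low end of the slope.
- stand: Plywood stand with a board sloping at 28 degrees, 186 by 110 mm, fixed to the bench. Origin at the centre of its underside on the bench; its x axis points horizontally to the uphill side. The lower tray's origin is 64 mm above this origin.
- oilstone_mid (a point): Centre of the oilstone in its wooden block, 62 x 165 x 34 mm, lying on the bench; to be left alone.
- wax_tin_mid (a point): Centre of the round flat wax tin, diameter 86, height 29 mm, on the bench; to be left alone.
- wood_glue_mid (a point): Half-way up the glue bottle, 58 mm thick, 185 mm tall, standing on the bench; to be left alone.

How it is judged:
By the outcome, as a careful person would: the job done as asked, in the order asked, and still so for the second after the job is handed in, with the robot touching nothing.
It also fails if it takes over 58 s, if anything falls off the work surface, if the arm or the gripper's body presses on something with over 40 N, if the wrist force passes 120 N, or if a joint passes its speed limit or range.

## Working session

There is one attempt and no reset: what is moved stays moved. The work goes in short steps, Python scripts to look and compute and a tool call to move; the robot and the scene stay as the last step left them, time stands still between calls to the robot, and variables do not carry over. Pictures are saved under pics/ and viewed, at most 10 in all, crops included, and the job is handed in when it is done.

Besides the shell and the picture viewer there is one more tool, called after ">>>" by a JSON object that holds its "method" and its "body". arm_command: Moves the arm, as the interface text tells. Its arguments: {"type":"object","properties":{"plan":{"type":"array"},"jaw":{"type":"number"},"grip_force":{"type":"number"}},"required":["plan"]}

```bash
mkdir -p pics; cat > h.py <<'E'
import numpy as np, cv2
from rig import ctrl
from scipy.spatial.transform import Rotation as R
def cloud(c):
    h=480; f=h/2/np.tan(np.radians(c["fov_y"])/2)
    v,u=np.mgrid[:480,:640]; d=c["depth"]
    P=np.stack([(u-c["cx"])/f*d,(v-c["cy"])/f*d,d],-1)
    M=np.array(c["cam_to_world"]); W=P@M[:3,:3].T+M[:3,3]; W[d==0]=np.nan
    return W
E
python3 - <<'E'
from h import *
for n in ["top","side"]:
    c=ctrl.capture(n); cv2.imwrite(f"pics/{n}0.png",c["image"]); np.save(f"{n}0.npy",cloud(c)); print(n,c["fov_y"],np.round(c["cam_to_world"],3).tolist())
print(ctrl.state())
E
```

```text
top 42.43453259183406 [[-0.02, -0.995, 0.1, 0.47], [-1.0, 0.018, -0.017, 0.076], [0.015, -0.1, -0.995, 1.15], [0.0, 0.0, 0.0, 1.0]]
side 47.26184486632188 [[0.997, -0.032, 0.064, 0.517], [-0.07, -0.641, 0.765, -0.785], [0.016, -0.767, -0.641, 0.795], [0.0, 0.0, 0.0, 1.0]]
{'clock': 0.1, 'joints': array([-5.60593707e+01,  1.46491866e+01,  6.13788822e+00, -2.43915378e-02,
       -8.15826197e+01, -1.63070780e+01]), 'qvel': array([-0.03071416, -0.02685175,  0.13359453,  0.11438369,  0.04249517,
       -0.04469368]), 'tau': array([-2.67088777e-03, -3.87604451e+01,  2.38473594e+01,  5.37782907e+00,
       -3.79073666e-03, -2.12456791e-05]), 'tcp_pos': array([ 0.16654452, -0.52373977,  0.24448862]), 'tool_rot': array([ 1.79903086e+02, -3.21856411e-03, -1.62370036e+02]), 'contact_force': array([-0.4458302 ,  0.16543577,  0.28354873]), 'torque': array([ 0.01327944,  0.03083142, -0.00035305]), 'grasp_force': 0.0, 'grip_width': 1.0002964861093762}
```

View pics/top0.png

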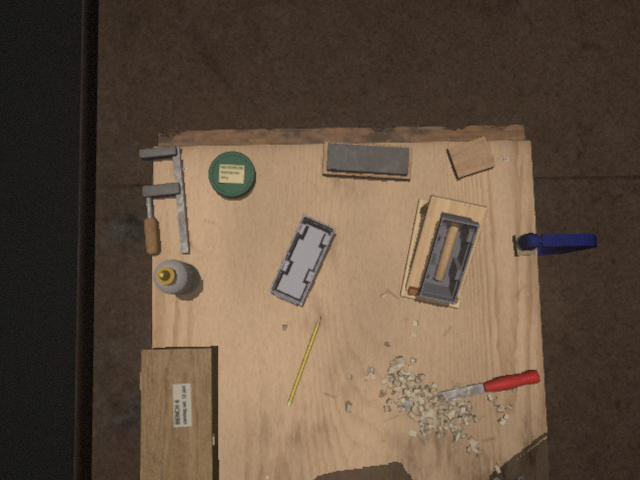

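View pics/side0.png

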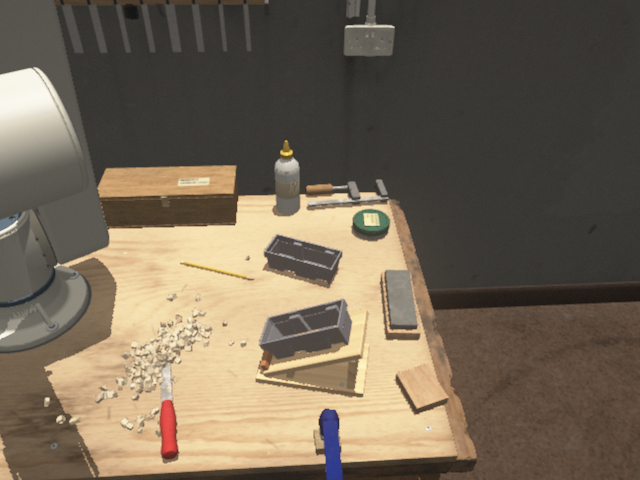

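The top view shows the loose tray at about (303,261), with the stand and lower tray at about (447,255). In the side view the slope rises to the right, towards world +x. I'll enlarge both trays next.

```bash
python3 - <<'E'
from h import *
t=cv2.imread("pics/top0.png"); s=cv2.imread("pics/side0.png")
a=cv2.resize(t[200:315,260:500],(800,383),interpolation=cv2.INTER_CUBIC)
b=cv2.resize(s[230:380,250:390],(560,600),interpolation=cv2.INTER_CUBIC)
cv2.imwrite("pics/c1.png",a);cv2.imwrite("pics/c2.png",b)
W=np.load("top0.npy")
print("bench z",np.nanmedian(W[330:360,300:330,2]))
# loose tray rim
sub=W[205:315,262:345]; m=(sub[...,2]>.043)&(sub[...,2]<.06)
P=sub[m]; r=cv2.minAreaRect((P[:,:2]*1000).astype(np.float32)); print("loose",len(P),r,np.median(P[:,2]))
# lower
sub=W[190:315,400:490]; P=sub[(sub[...,2]>.03)]
print("z rng",np.nanmin(P[:,2]),np.nanmax(P[:,2]))
for v in range(200,312,10): print(v,[int(1000*z) if z==z else -1 for z in W[v,400:492:6,2]])
for u,v in [(367,160),(233,175),(175,278)]: print(np.round(W[v,u],3))
E
```

```text
bench z 0.00032904771081243567
loose 633 ((538.8038330078125, 83.04595947265625), (64.11820983886719, 152.75697326660156), 64.81663513183594) 0.049137577995462145
z rng 0.03002480461421886 0.148085729087285
200 [0, 1, -4, 6, 9, 106, 103, 104, 104, 102, -4, 2, -1, 1, -2, 2]
210 [-1, 0, 1, 11, 62, 97, 98, 96, 101, 100, 100, 100, 104, 105, 101, 0]
220 [-2, 0, -1, 11, 86, 89, 92, 142, 141, 138, 134, 131, 93, 97, -1, -5]
230 [0, -3, 5, 13, 77, 81, 80, 129, 98, 106, 93, 112, 126, 92, 3, 0]
240 [0, 1, 12, 69, 70, 70, 121, 76, 93, 98, 76, 119, 131, -2, 2, 0]
250 [0, -2, 14, 58, 60, 62, 68, 81, 88, 69, 75, 110, 70, -1, -3, -1]
260 [-1, 2, 41, 51, 50, 105, 61, 78, 75, 70, 87, 112, -2, 0, -3, 0]
270 [-4, 10, 40, 40, 44, 90, 61, 66, 53, 82, 96, 49, 1, 2, 0, 0]
280 [-3, 11, 34, 36, 89, 41, 44, 60, 42, 64, 96, 0, 0, -1, 0, 0]
290 [4, 20, 39, 33, 58, 52, 50, 49, 38, 70, 34, 0, 0, -1, 3, 1]
300 [0, -1, -1, 3, 11, 11, 72, 74, 71, 76, 0, 0, -2, 1, -2, 0]
310 [-1, 0, 0, -1, 0, 4, 0, 1, 2, -3, 0, -2, -2, 2, -2, 0]
[ 0.722 -0.041  0.03 ]
[0.699 0.206 0.028]
[0.508 0.288 0.142]
```

View pics/c1.png

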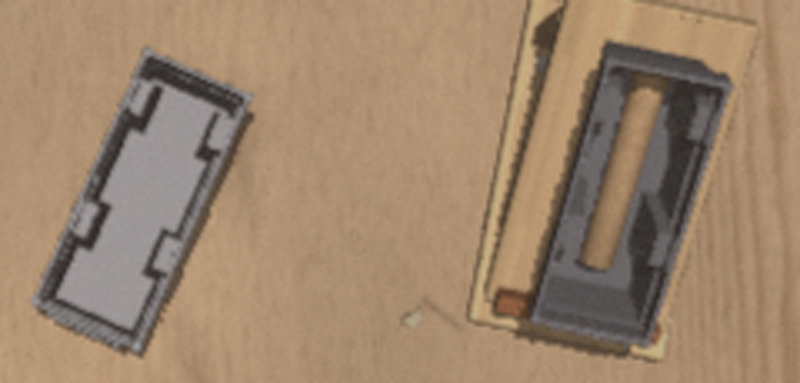

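View pics/c2.png

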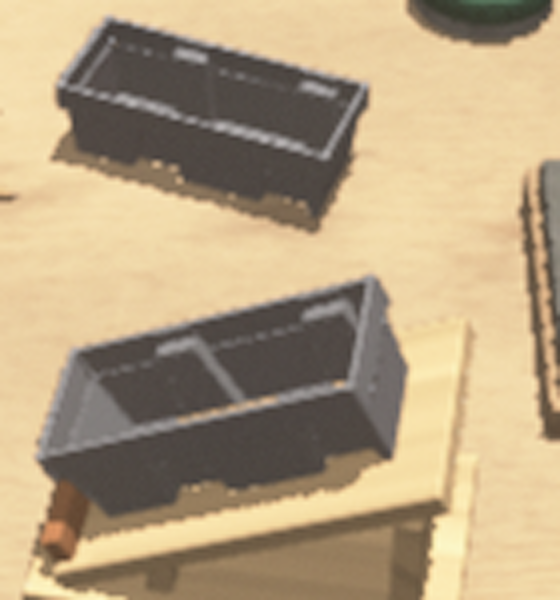

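The column positions (near pair at +50) show that both trays have +x towards world +x. In the top crop the loose tray's near pair is at (140,100)/(225,130), close to its upper end, so it must be turned about 180°. Next I'll fit both poses.

```bash
cat >> h.py <<'E'
def lowR(yaw): return R.from_euler('ZY',[yaw,-28],degrees=True).as_matrix()
from scipy.optimize import least_squares
def fit_low(P,p0):
    # P: world points (m) near lower tray, rim top band outline; returns x,y,yaw
    p=np.array(p0,float)
    for it in range(12):
        Q=(P-[p[0],p[1],.064])@lowR(p[2])*1000
        k=(Q[:,2]>44.5)&(Q[:,2]<54)&(abs(Q[:,0])<90)&(abs(Q[:,1])<45)
        r=cv2.minAreaRect(Q[k][:,:2].astype(np.float32))
        (cx,cy),(w,h),a=r
        if w<h: a-=90
        a=(a+90)%180-90
        d=lowR(p[2])@[cx/1000,cy/1000,0]
        p+= [d[0]*.7,d[1]*.7,a*.7]
    return p,r,k.sum(),np.median(Q[k][:,2])
E
python3 - <<'E'
from h import *
T=np.load("top0.npy")[190:315,395:495].reshape(-1,3); S=np.load("side0.npy")[290:400,250:380].reshape(-1,3)
for n,P in (("top",T),("side",S),("both",np.vstack([T,S]))):
    P=P[~np.isnan(P[:,0])]; print(n,fit_low(P,[.54,-.16,-13]))
# loose via side
for n,P in (("top",np.load("top0.npy")[205:315,262:345].reshape(-1,3)),("side",np.load("side0.npy")[225:290,255:350].reshape(-1,3))):
    P=P[(P[:,2]>.044)&(P[:,2]<.056)&(abs(P[:,0]-.539)<.1)&(abs(P[:,1]-.083)<.1)]; print(n,len(P),cv2.minAreaRect((P[:,:2]*1000).astype(np.float32)),np.median(P[:,2]))
E
```

```text
top (array([  0.54842061,  -0.16956733, -13.31767045]), ((-0.0015411376953125, -5.7220458984375e-05), (65.01132202148438, 156.11935424804688), 89.99999237060547), np.int64(654), np.float64(48.38283569585391))
side (array([  0.54929598,  -0.17417923, -12.9717752 ]), ((0.002349853515625, 0.007781982421875), (154.44215393066406, 66.4126968383789), 0.002555136103183031), np.int64(604), np.float64(47.40196065156071))
both (array([  0.54826313,  -0.17248999, -12.60307613]), ((-0.0009307861328125, 3.814697265625e-06), (156.5346221923828, 69.71321868896484), 1.0461316378496122e-05), np.int64(1209), np.float64(47.56210008659989))
top 592 ((538.8038330078125, 83.04595947265625), (64.11820983886719, 152.75697326660156), 64.81663513183594) 0.04935546238233435
side 430 ((539.1318969726562, 77.61788177490234), (67.04827117919922, 153.33583068847656), 64.15557098388672) 0.0474086794532495
```

>>> {"method": "arm_command", "body": {"plan": [{"x": 33, "y": 33, "z": 3, "rz": 7}, {"x": 33, "y": 33, "z": 3, "rz": 7}, {"x": 33, "y": 33, "z": 3, "rz": 7}, {"x": 33, "y": 33, "z": 3, "rz": 7}, {"x": 33, "y": 33, "z": 3, "rz": 7}, {"x": 33, "y": 33, "z": 3, "rz": 7}, {"x": 33, "y": 33, "z": 3, "rz": 7}, {"x": 33, "y": 33, "z": 3, "rz": 7}, {"x": 33, "y": 33, "z": 3, "rz": 7}, {"x": 33, "y": 33, "z": 3, "rz": 7}]}}

```text
$.plan[0]: bad value
```

>>> {"method": "arm_command", "body": {"plan": [{"x": 33.0, "y": 33.0, "z": 3.0, "rx": 0, "ry": 0, "rz": 7.0}, {"x": 33.0, "y": 33.0, "z": 3.0, "rx": 0, "ry": 0, "rz": 7.0}, {"x": 33.0, "y": 33.0, "z": 3.0, "rx": 0, "ry": 0, "rz": 7.0}, {"x": 33.0, "y": 33.0, "z": 3.0, "rx": 0, "ry": 0, "rz": 7.0}, {"x": 33.0, "y": 33.0, "z": 3.0, "rx": 0, "ry": 0, "rz": 7.0}, {"x": 33.0, "y": 33.0, "z": 3.0, "rx": 0, "ry": 0, "rz": 7.0}, {"x": 33.0, "y": 33.0, "z": 3.0, "rx": 0, "ry": 0, "rz": 7.0}, {"x": 33.0, "y": 33.0, "z": 3.0, "rx": 0, "ry": 0, "rz": 7.0}, {"x": 33.0, "y": 33.0, "z": 3.0, "rx": 0, "ry": 0, "rz": 7.0}, {"x": 33.0, "y": 33.0, "z": 3.0, "rx": 0, "ry": 0, "rz": 7.0}]}}

```text
clock: 1.1
tcp_pos: [0.4975, -0.1924, 0.2752]
tool_rot: [180.0, 0.0, -92.1]
contact_force: [0.3, -0.1, 0.8]
grip_width: 0.999
grasp_force: 0.0
```

```bash
cat >> h.py <<'E'
def wcloud(c,s):
    f=240/np.tan(np.radians(c["fov_y"])/2)
    v,u=np.mgrid[:480,:640]; d=c["depth"]
    x=(u-c["cx"])/f; y=(v-c["cy"])/f; r=np.hypot(x,y)+1e-9
    k=np.where(r<1.45,np.tan(np.minimum(r,1.45))/r,np.nan)
    P=np.stack([x*k*d,y*k*d,d],-1); P[d==0]=np.nan
    M=np.array(c["mount"]); T=R.from_euler('xyz',s["tool_rot"],degrees=True).as_matrix()
    return (P@M[:3,:3].T+M[:3,3])@T.T+s["tcp_pos"]
E
python3 - <<'E'
from h import *
s=ctrl.state(); c=ctrl.capture("wrist"); cv2.imwrite("pics/w1.png",c["image"]); W=wcloud(c,s); np.save("w1.npy",W)
print(c["fov_y"],c["cx"],c["cy"],np.round(c["mount"],3).tolist(), s["joints"])
P=W.reshape(-1,3); P=P[~np.isnan(P).any(1)]
b=P[abs(P[:,2])<.01]; print("bench",np.median(b[:,2]))
print(fit_low(P,[.549,-.171,-13]))
E
```

```text
65.70646984690485 310.0767292600284 240.44283682422045 [[0.001, -0.956, -0.294, 0.074], [1.0, 0.001, 0.001, -0.001], [-0.001, -0.294, 0.956, -0.128], [0.0, 0.0, 0.0, 1.0]] [-4.31813988e+00  1.23510715e+01  7.54938876e+00 -8.89854026e-03
 -8.52264135e+01  2.26015762e+00]
bench -0.0006397693727552833
(array([  0.55041997,  -0.17130918, -12.9567612 ]), ((0.00022125244140625, 0.0), (153.94900512695312, 64.73409271240234), 1.5041572396512493e-06), np.int64(2249), np.float64(48.39642980744244))
```

View pics/w1.png

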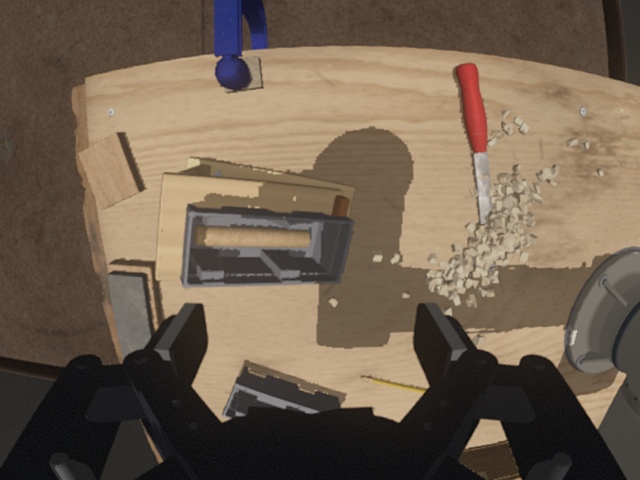

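>>> {"method": "arm_command", "body": {"plan": [{"x": -2, "y": 30, "z": -7, "rx": 0, "ry": 0, "rz": 6.7}, {"x": -2, "y": 30, "z": -7, "rx": 0, "ry": 0, "rz": 6.7}, {"x": -2, "y": 30, "z": -7, "rx": 0, "ry": 0, "rz": 6.7}, {"x": -2, "y": 30, "z": -7, "rx": 0, "ry": 0, "rz": 6.7}, {"x": -2, "y": 30, "z": -7, "rx": 0, "ry": 0, "rz": 6.7}, {"x": -2, "y": 30, "z": -7, "rx": 0, "ry": 0, "rz": 6.7}, {"x": -2, "y": 30, "z": -7, "rx": 0, "ry": 0, "rz": 6.7}, {"x": -2, "y": 30, "z": -7, "rx": 0, "ry": 0, "rz": 6.7}, {"x": -2, "y": 30, "z": -7, "rx": 0, "ry": 0, "rz": 6.7}, {"x": -2, "y": 30, "z": -7, "rx": 0, "ry": 0, "rz": 6.7}]}}

```text
clock: 2.15
tcp_pos: [0.4761, 0.1069, 0.2047]
tool_rot: [180.0, 0.0, -25.1]
contact_force: [0.9, 0.2, 0.5]
grip_width: 0.998
grasp_force: 0.0
```

```bash
python3 - <<'E'
from h import *
s=ctrl.state(); c=ctrl.capture("wrist"); cv2.imwrite("pics/w2.png",c["image"]); W=wcloud(c,s)
print(s["tcp_pos"],s["tool_rot"],s["joints"])
P=W.reshape(-1,3); P=P[~np.isnan(P).any(1)]
b=P[abs(P[:,2])<.01]; print("bench",np.median(b[:,2]))
for lo in (.040,.044,.046):
    Q=P[(P[:,2]>lo)&(P[:,2]<.056)&(abs(P[:,0]-.539)<.085)&(abs(P[:,1]-.083)<.06)]; print(len(Q),cv2.minAreaRect((Q[:,:2]*1000).astype(np.float32)),np.median(Q[:,2]))
E
```

```text
[0.47610824 0.10694287 0.20469651] [ 1.79976428e+02  3.09100655e-02 -2.50984106e+01] [ 3.10962268e+01  8.59439096e+00 -7.36803581e+00 -1.30708603e-02
 -7.40743581e+01  3.38089595e+01]
bench -0.0005516565081647856
4217 ((540.9990234375, 81.8741455078125), (64.0458755493164, 153.302734375), 64.90699005126953) 0.048724252248284194
3177 ((540.9990234375, 81.8741455078125), (64.0458755493164, 153.302734375), 64.90699005126953) 0.049281149273527586
2704 ((540.9990234375, 81.8741455078125), (64.0458755493164, 153.302734375), 64.90699005126953) 0.04946607502596541
```

View pics/w2.png

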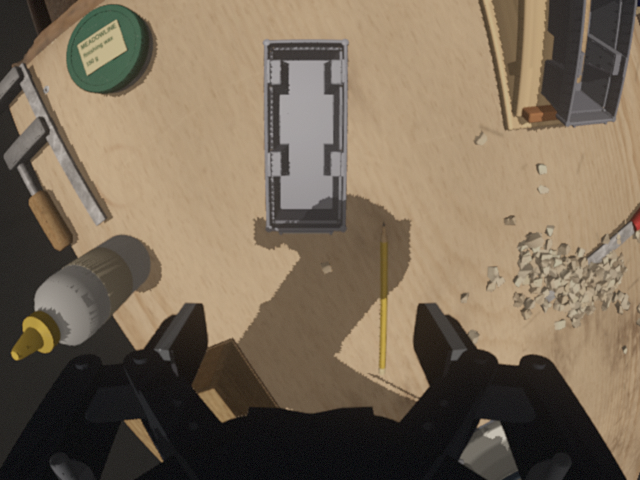

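The loose tray's near columns are at (275,70)/(338,72), close to the far end, so its +x points away from the robot. Its label end is at (308,231). I'll grasp it now.

>>> {"method": "arm_command", "body": {"plan": [{"x": 16.5, "y": -6.4, "z": -10, "rx": 0, "ry": 0, "rz": 0}, {"x": 16.5, "y": -6.4, "z": -10, "rx": 0, "ry": 0, "rz": 0}, {"x": 16.5, "y": -6.4, "z": -10, "rx": 0, "ry": 0, "rz": 0}, {"x": 16.5, "y": -6.3, "z": -10, "rx": 0, "ry": 0, "rz": 0}, {"x": 0, "y": 0, "z": -30, "rx": 0, "ry": 0, "rz": 0}, {"x": 0, "y": 0, "z": -30, "rx": 0, "ry": 0, "rz": 0}, {"x": 0, "y": 0, "z": -30, "rx": 0, "ry": 0, "rz": 0}, {"x": 0, "y": 0, "z": -25, "rx": 0, "ry": 0, "rz": 0}, {"x": 0, "y": 0, "z": -12, "rx": 0, "ry": 0, "rz": 0}, {"x": 0, "y": 0, "z": -4, "rx": 0, "ry": 0, "rz": 0}]}}

```text
clock: 3.2
tcp_pos: [0.5419, 0.0799, 0.033]
tool_rot: [179.9, 0.1, -25.4]
contact_force: [-0.8, -0.1, 1.0]
grip_width: 1.001
grasp_force: 0.0
```

>>> {"method": "arm_command", "body": {"plan": [{"x": 0, "y": 0, "z": 0, "rx": 0, "ry": 0, "rz": 0}, {"x": 0, "y": 0, "z": 0, "rx": 0, "ry": 0, "rz": 0}, {"x": 0, "y": 0, "z": 0, "rx": 0, "ry": 0, "rz": 0}, {"x": 0, "y": 0, "z": 0, "rx": 0, "ry": 0, "rz": 0}, {"x": 0, "y": 0, "z": 0, "rx": 0, "ry": 0, "rz": 0}, {"x": 0, "y": 0, "z": 0, "rx": 0, "ry": 0, "rz": 0}, {"x": 0, "y": 0, "z": 0, "rx": 0, "ry": 0, "rz": 0}, {"x": 0, "y": 0, "z": 0, "rx": 0, "ry": 0, "rz": 0}], "jaw": 0.45, "grip_force": 30}}

```text
clock: 4.0
tcp_pos: [0.5437, 0.0807, 0.0356]
tool_rot: [-179.9, -0.1, -25.3]
contact_force: [-0.6, -0.4, 6.9]
grip_width: 0.732
grasp_force: 34.5
```

```bash
python3 - <<'E'
from h import *
print(ctrl.tips_ahead, ctrl.state())
E
```

```text
0.014 {'clock': 4.0, 'joints': array([ 2.47762896e+01,  2.34464148e+01, -1.37482889e+01,  3.84479858e-02,
       -5.26549662e+01,  3.98628869e+01]), 'qvel': array([-0.10118341, -0.03549984, -0.02891313,  0.0704708 , -0.06979396,
       -0.0212579 ]), 'tau': array([-1.35186953e-01, -3.93572366e+01,  1.73487246e+01,  3.74189034e+00,
        7.16767553e-02,  2.95533123e-02]), 'tcp_pos': array([0.54366338, 0.08067706, 0.03559712]), 'tool_rot': array([-1.79904245e+02, -1.19859211e-01, -2.53376407e+01]), 'contact_force': array([-0.56802322, -0.38151607,  6.88232999]), 'torque': array([ 0.1023977 ,  0.11365197, -0.0471406 ]), 'grasp_force': 34.48103427886963, 'grip_width': 0.7324941164812534}
```

>>> {"method": "arm_command", "body": {"plan": [{"x": 0, "y": 0, "z": 4, "rx": 0, "ry": 0, "rz": 0}, {"x": 0, "y": 0, "z": 8, "rx": 0, "ry": 0, "rz": 0}, {"x": 0, "y": 0, "z": 16, "rx": 0, "ry": 0, "rz": 0}, {"x": 0, "y": 0, "z": 24, "rx": 0, "ry": 0, "rz": 0}, {"x": 0, "y": 0, "z": 30, "rx": 0, "ry": 0, "rz": 0}, {"x": 0, "y": 0, "z": 30, "rx": 0, "ry": 0, "rz": 0}, {"x": 0, "y": 0, "z": 30, "rx": 0, "ry": 0, "rz": 0}, {"x": 0, "y": 0, "z": 30, "rx": 0, "ry": 0, "rz": 0}, {"x": 0, "y": 0, "z": 20, "rx": 0, "ry": 0, "rz": 0}, {"x": 0, "y": 0, "z": 8, "rx": 0, "ry": 0, "rz": 0}], "grip_force": 45}}

```text
clock: 5.0
tcp_pos: [0.5431, 0.0805, 0.2367]
tool_rot: [-179.9, -0.1, -25.4]
contact_force: [-0.7, 0.0, -1.5]
grip_width: 0.725
grasp_force: 49.7
```

```bash
cat >> h.py <<'E'
def held(c,s):
    "points of the held tray in tool coords (mm): x,y,z"
    W=wcloud(c,s).reshape(-1,3); W=W[~np.isnan(W).any(1)]
    T=R.from_euler('xyz',s["tool_rot"],degrees=True).as_matrix()
    return (W-s["tcp_pos"])@T*1000
E
python3 - <<'E'
from h import *
s=ctrl.state(); c=ctrl.capture("wrist"); cv2.imwrite("pics/w3.png",c["image"])
print(s["tcp_pos"],s["tool_rot"],s["contact_force"],s["grip_width"],s["grasp_force"])
Q=held(c,s); k=(abs(Q[:,2])<50)&(abs(Q[:,0])<110)&(abs(Q[:,1])<31)
Q=Q[k]; print(len(Q))
for x in range(-100,110,5):
    q=Q[(Q[:,0]>=x)&(Q[:,0]<x+5)]
    if len(q)>20: print(x,len(q),np.round(np.percentile(q[:,2],[2,50,98]),1))
E
```

```text
[0.54311917 0.08047394 0.23668594] [-1.79866176e+02 -1.32610919e-01 -2.53603751e+01] [-0.7224075   0.03071797 -1.50549153] 0.7253892524215527 49.707035422325134
49898
-70 1196 [24.2 30.4 33.7]
-65 627 [21.8 32.8 34. ]
-60 579 [16.2 32.8 33.9]
-55 572 [11.1 32.8 34. ]
-50 537 [ 4.1 32.8 34. ]
-45 604 [-4.8 32.7 34.1]
-40 579 [-13.7  32.7  34. ]
-35 1104 [-14.3  23.   34. ]
-30 1340 [-14.4   6.5  33.8]
-25 1475 [-14.6   5.8  34. ]
-20 1502 [-14.4   8.3  34. ]
-15 3229 [-14.    7.5  33.7]
-10 1972 [-21.3  29.4  34. ]
-5 1831 [-25.4  30.8  34. ]
0 1906 [-27.9  30.   34. ]
5 2037 [-28.   28.8  34. ]
10 2249 [-46.1  20.8  34. ]
15 1980 [-14.3  32.1  34.1]
20 2046 [-14.2  32.   34.1]
25 2072 [-14.2  31.8  34.1]
30 1643 [-14.4  31.9  34.1]
35 1607 [-14.3  26.4  34. ]
40 2416 [-14.4   0.2  34. ]
45 2459 [-14.5   1.1  34.1]
50 2519 [-14.5  -0.   34.1]
55 2827 [-14.4   1.8  34.1]
60 2706 [-14.3  21.3  34.1]
65 2046 [-14.3   1.4  33.4]
70 2228 [-15.1 -13.6  -3.9]
```

View pics/w3.png

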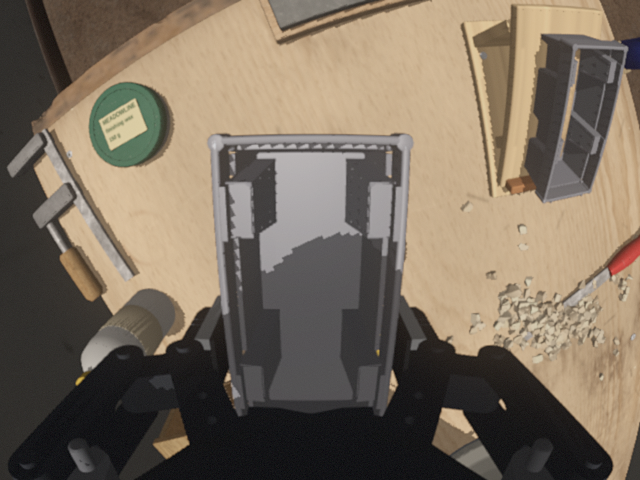

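The tray is held level, with its rim top at tool z -14.4 and its underside at 35.6. Now the lengthwise offset and the move to the hover pose.

```bash
cat >> h.py <<'E'
LOW=[0.5513,-0.1715,-13.0]; OFF=0.0; TZ=35.6
def target(h,low=LOW,off=OFF,lift=TZ,dx=0,dy=0):
    "TCP pos and rotation for held tray with its underside h mm above the seat; dx,dy in lower-tray axes, mm"
    RL=lowR(low[2]); O=np.array([low[0],low[1],.064])
    Rt=RL@np.diag([-1,1,-1.])   # tool x=-xL, y=yL, z=-zL
    p=O+RL@np.array([off+dx,dy,44+h+lift])/1000  # off: tray centre at tool x=+off -> TCP at xL +off
    return p,Rt
def go(p,Rt,s):
    T=R.from_euler('xyz',s["tool_rot"],degrees=True).as_matrix()
    rv=R.from_matrix(Rt@T.T).as_rotvec(degrees=True)
    return np.round((p-s["tcp_pos"])*1000,1),np.round(rv,2)
E
python3 - <<'E'
from h import *
s=ctrl.state(); c=ctrl.capture("wrist"); Q=held(c,s)
q=Q[(Q[:,2]<-10)&(Q[:,2]>-18)&(abs(Q[:,1])<27)&(Q[:,0]>64)&(Q[:,0]<90)]
print("end",np.percentile(q[:,0],[1,5,50,95,99,100]))
q=Q[(Q[:,2]<-10)&(Q[:,2]>-18)&(Q[:,0]>40)&(Q[:,0]<70)&(abs(Q[:,1])<40)]
print("sides",np.percentile(q[q[:,1]>0][:,1],[1,50,99]),np.percentile(q[q[:,1]<0][:,1],[1,50,99]))
for x0,x1,sg in ((42,58,1),(42,58,-1)):
    q=Q[(Q[:,2]<-5)&(Q[:,2]>-11)&(abs(Q[:,0]-50)<20)&(Q[:,1]*sg>15)&(Q[:,1]*sg<28)]
    print("shoulder",len(q),np.percentile(q[:,0],[2,50,98]),np.median(q[:,2]))
p,Rt=target(70); print(p,go(p,Rt,s), R.from_matrix(Rt).as_euler('xyz',degrees=True))
E
```

```text
end [70.21723651 70.71926036 72.09578848 73.40520392 73.59558695 74.28267926]
sides [25.58304174 27.81762258 30.23856948] [-32.66304756 -30.21017368 -28.00931747]
shoulder 1783 [33.57031443 49.94900973 66.98002255] -7.881773023295329
shoulder 1375 [39.33090152 49.07779752 58.36547335] -7.773648133676326
[ 0.48286712 -0.15570102  0.19608896] (array([ -60.3, -236.2,  -40.5]), array([  38.83,  -13.31, -162.89])) [180.  28. 167.]
```

>>> {"method": "arm_command", "body": {"plan": [{"x": -1, "y": -5, "z": 0, "rx": 0, "ry": 0, "rz": -3}, {"x": -2, "y": -9, "z": 0, "rx": 0, "ry": 0, "rz": -6}, {"x": -3, "y": -12, "z": 0, "rx": 0, "ry": 0, "rz": -8}, {"x": -3, "y": -12, "z": 0, "rx": 0, "ry": 0, "rz": -8}, {"x": -3, "y": -12, "z": 0, "rx": 0, "ry": 0, "rz": -8}, {"x": -3, "y": -12, "z": 0, "rx": 0, "ry": 0, "rz": -8}, {"x": -3, "y": -12, "z": 0, "rx": 0, "ry": 0, "rz": -8}, {"x": -3, "y": -12, "z": 0, "rx": 0, "ry": 0, "rz": -8}, {"x": -3, "y": -12, "z": 0, "rx": 0, "ry": 0, "rz": -8}, {"x": -3, "y": -12, "z": 0, "rx": 0, "ry": 0, "rz": -8}]}}

```text
clock: 6.1
tcp_pos: [0.5145, -0.0301, 0.2322]
tool_rot: [179.8, -0.0, -98.7]
contact_force: [-0.4, -1.0, -2.8]
grip_width: 0.731
grasp_force: 49.7
```

>>> {"method": "arm_command", "body": {"plan": [{"x": -3, "y": -12, "z": 0, "rx": 0, "ry": 0, "rz": -8}, {"x": -3, "y": -12, "z": 0, "rx": 0, "ry": 0, "rz": -8}, {"x": -3, "y": -12, "z": 0, "rx": 0, "ry": 0, "rz": -8}, {"x": -3, "y": -12, "z": 0, "rx": 0, "ry": 0, "rz": -8}, {"x": -3, "y": -12, "z": 0, "rx": 0, "ry": 0, "rz": -8}, {"x": -3, "y": -12, "z": 0, "rx": 0, "ry": 0, "rz": -8}, {"x": -3, "y": -12, "z": 0, "rx": 0, "ry": 0, "rz": -8}, {"x": -3, "y": -12, "z": 0, "rx": 0, "ry": 0, "rz": -8}, {"x": -3, "y": -12, "z": 0, "rx": 0, "ry": 0, "rz": -8}, {"x": -3, "y": -12, "z": 0, "rx": 0, "ry": 0, "rz": -8}]}}

```text
clock: 7.1
tcp_pos: [0.4845, -0.1498, 0.2323]
tool_rot: [179.9, -0.2, -178.7]
contact_force: [-0.4, -1.1, -1.8]
grip_width: 0.728
grasp_force: 49.7
```

>>> {"method": "arm_command", "body": {"plan": [{"x": -1, "y": -4, "z": 0, "rx": 0, "ry": 0, "rz": -7}, {"x": 0, "y": -2, "z": 0, "rx": 0, "ry": 0, "rz": -5}, {"x": 0, "y": 0, "z": 0, "rx": 0, "ry": 0, "rz": -2.6}, {"x": 0, "y": 0, "z": 0, "rx": -0.45, "ry": -1.95, "rz": 0}, {"x": 0, "y": 0, "z": 0, "rx": -0.9, "ry": -3.9, "rz": 0}, {"x": 0, "y": 0, "z": 0, "rx": -1.35, "ry": -5.85, "rz": 0}, {"x": 0, "y": 0, "z": 0, "rx": -1.35, "ry": -5.85, "rz": 0}, {"x": 0, "y": 0, "z": 0, "rx": -1.12, "ry": -4.87, "rz": 0}, {"x": 0, "y": 0, "z": 0, "rx": -0.68, "ry": -2.92, "rz": 0}, {"x": 0, "y": 0, "z": 0, "rx": -0.45, "ry": -1.95, "rz": 0}]}}

```text
clock: 8.1
tcp_pos: [0.4824, -0.1554, 0.2317]
tool_rot: [-180.0, 27.9, 167.1]
contact_force: [0.3, 0.3, -1.4]
grip_width: 0.73
grasp_force: 49.7
```

```bash
python3 - <<'E'
from h import *
s=ctrl.state(); c=ctrl.capture("wrist"); cv2.imwrite("pics/w4.png",c["image"])
print(s["clock"],s["tcp_pos"],s["tool_rot"],s["joints"],s["contact_force"])
p,Rt=target(60,low=[.5503,-.1715,-13],off=-1); print(p,go(p,Rt,s))
E
```

```text
8.1 [ 0.48239245 -0.15542519  0.23168094] [-179.9659764    27.87055889  167.05577483] [   5.69631898   -7.96454205  -31.00787541   13.18587556  -41.10913501
 -116.61698564] [ 0.25927063  0.32671003 -1.43549439]
[ 0.48558119 -0.15655849  0.18679001] (array([  3.2,  -1.1, -44.9]), array([ 0.  , -0.13, -0.04]))
```

View pics/w4.png

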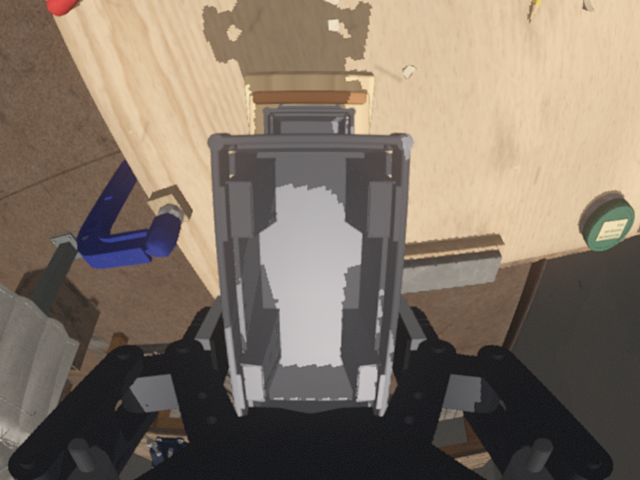

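The lower tray's low end shows beyond the held tray, at about (268–355, 105–135). I'll measure it relative to the held tray with the same camera.

```bash
python3 - <<'E'
from h import *
s=ctrl.state(); c=ctrl.capture("wrist"); W=wcloud(c,s); T=R.from_euler('xyz',s["tool_rot"],degrees=True).as_matrix()
Q=(W-s["tcp_pos"])@T*1000
low=[.5503,-.1715,-13]; L=(W-[low[0],low[1],.064])@lowR(low[2])*1000
m=(L[...,2]>44)&(L[...,2]<55)&(L[...,0]>-95)&(L[...,0]<-40)&(abs(L[...,1])<45)
q=L[m]; print(m.sum(),"z",np.median(q[:,2]))
print("x end",np.percentile(q[abs(q[:,1])<28][:,0],[0,1,5,25,50,75,99]), "outside label", np.percentile(q[(abs(q[:,1])>24)&(abs(q[:,1])<29)][:,0],[0,1,5]))
for sg in (1,-1):
    k=q[(q[:,1]*sg>26)&(q[:,0]>-72)]; print("side",sg,len(k),np.percentile(k[:,1],[1,50,99]), k[:,0].min(),k[:,0].max())
v,u=np.where(m); print("pix",u.min(),u.max(),v.min(),v.max())
# slope of end rim (yaw error)
e=q[(q[:,0]<-70)]; 
for a in range(-30,30,10):
    z=e[(e[:,1]>=a)&(e[:,1]<a+10)]; print(a,len(z),np.round(np.median(z[:,0]),1) if len(z) else 0)
h=Q[(Q[...,2]<-10)&(Q[...,2]>-18)&(Q[...,0]>40)&(Q[...,0]<90)&(abs(Q[...,1])<40)]
print("held y",np.median(h[h[:,1]>25][:,1]),np.median(h[h[:,1]<-25][:,1]),"end",np.percentile(h[:,0],[95,99]))
E
```

```text
870 z 48.06815096004501
x end [-76.68335594 -76.05829812 -75.92251191 -74.43630898 -73.02620698
 -71.65513088 -65.55912388] outside label [-74.68768646 -74.66283682 -73.9762373 ]
side 1 127 [26.4815164  30.42362274 32.56835014] -71.96794866008457 -57.072677386277526
side -1 121 [-31.55502618 -28.96547155 -26.23250493] -71.95850273409759 -57.04986887416778
pix 262 356 105 133
-30 80 -72.4
-20 121 -73.7
-10 111 -73.6
0 120 -73.3
10 112 -73.4
20 91 -72.6
held y 30.040026324363335 -27.859415501136432 end [73.49402527 73.91778453]
```

```bash
python3 - <<'E'
from h import *
for i in range(2):
    s=ctrl.state(); c=ctrl.capture("wrist"); Q=held(c,s).reshape(-1,3)
    print(s["clock"],np.round(c["mount"],4).tolist(),c["cx"])
    h=Q[(Q[:,2]<-10)&(Q[:,2]>-18)&(Q[:,0]>40)&(Q[:,0]<90)&(abs(Q[:,1])<40)]
    for x in (42,52,60,66):
        k=h[(h[:,0]>x)&(h[:,0]<x+6)]; print(x,np.round(np.percentile(k[k[:,1]>0][:,1],[1,50,99]),1),np.round(np.percentile(k[k[:,1]<0][:,1],[1,50,99]),1))
    u=310; d=c["depth"]; print([(int(x),round(float(d[200,x]),3)) for x in list(range(212,240,3))+list(range(384,412,3))])
E
```

```text
8.2 [[0.0007, -0.9563, -0.2924, 0.0747], [1.0, 0.0003, 0.0011, 0.0011], [-0.001, -0.2924, 0.9563, -0.1279], [0.0, 0.0, 0.0, 1.0]] 310.0767292600284
42 [28.  29.7 32.3] [-30.1 -27.4 -25.6]
52 [27.9 29.8 32.4] [-30.3 -27.6 -25.7]
60 [29.4 30.6 32.5] [-30.1 -28.2 -27.1]
66 [ 0.6 24.9 32.9] [-30.6 -23.2  -0.4]
[(212, 0.116), (215, 0.116), (218, 0.114), (221, 0.115), (224, 0.116), (227, 0.118), (230, 0.121), (233, 0.122), (236, 0.122), (239, 0.122), (384, 0.122), (387, 0.121), (390, 0.122), (393, 0.119), (396, 0.115), (399, 0.116), (402, 0.115), (405, 0.115), (408, 0.394), (411, 0.392)]
8.25 [[0.0007, -0.9563, -0.2924, 0.0747], [1.0, 0.0003, 0.0011, 0.0011], [-0.001, -0.2924, 0.9563, -0.1279], [0.0, 0.0, 0.0, 1.0]] 310.0767292600284
42 [27.9 29.9 32.6] [-30.2 -27.5 -25.7]
52 [28.  29.8 32.6] [-30.3 -27.7 -25.7]
60 [29.4 30.5 32.4] [-30.2 -28.2 -27. ]
66 [ 0.6 24.8 32.9] [-30.6 -23.5  -0.4]
[(212, 0.116), (215, 0.115), (218, 0.116), (221, 0.115), (224, 0.116), (227, 0.119), (230, 0.122), (233, 0.121), (236, 0.121), (239, 0.122), (384, 0.121), (387, 0.121), (390, 0.121), (393, 0.119), (396, 0.115), (399, 0.116), (402, 0.116), (405, 0.115), (408, 0.393), (411, 0.395)]
```

```bash
cat >> h.py <<'E'
PL=dict(low=[.5503,-.1715,-13],off=-1.1,dx=.3,dy=-.5)
E
python3 - <<'E'
from h import *
s=ctrl.state()
for h in (60,18): p,Rt=target(h,**PL); print(h,go(p,Rt,s))
print("n",lowR(-13)[:,2])
E
```

```text
60 (array([  1.8,  -1.5, -46.1]), array([ 0.01, -0.17, -0.04]))
18 (array([ 21. ,  -5.9, -83.2]), array([ 0.01, -0.17, -0.04]))
n [-0.45743904  0.10560812  0.88294759]
```

>>> {"method": "arm_command", "body": {"plan": [{"x": 0.3, "y": -0.3, "z": -6, "rx": 0, "ry": -0.17, "rz": 0}, {"x": 0.4, "y": -0.3, "z": -11, "rx": 0, "ry": 0, "rz": 0}, {"x": 0.4, "y": -0.3, "z": -12, "rx": 0, "ry": 0, "rz": 0}, {"x": 0.4, "y": -0.3, "z": -11, "rx": 0, "ry": 0, "rz": 0}, {"x": 0.3, "y": -0.3, "z": -6, "rx": 0, "ry": 0, "rz": 0}, {"x": 4.5, "y": -1, "z": -8.7, "rx": 0, "ry": 0, "rz": 0}, {"x": 4.5, "y": -1, "z": -8.7, "rx": 0, "ry": 0, "rz": 0}, {"x": 4.5, "y": -1, "z": -8.7, "rx": 0, "ry": 0, "rz": 0}, {"x": 3.7, "y": -0.9, "z": -7, "rx": 0, "ry": 0, "rz": 0}, {"x": 2, "y": -0.5, "z": -4, "rx": 0, "ry": 0, "rz": 0}]}}

```text
clock: 9.3
tcp_pos: [0.5058, -0.1617, 0.1502]
tool_rot: [180.0, 28.1, 167.0]
contact_force: [0.6, 0.2, -1.9]
grip_width: 0.724
grasp_force: 49.7
```

```bash
python3 - <<'E'
from h import *
s=ctrl.state(); c=ctrl.capture("side"); t=ctrl.capture("top")
print(s["tcp_pos"],s["tool_rot"],s["contact_force"],s["torque"])
for h in (18,6,0): p,Rt=target(h,**PL); print(h,go(p,Rt,s))
a=cv2.resize(c["image"][230:390,230:390],(480,480),interpolation=cv2.INTER_CUBIC)
b=cv2.resize(t["image"][180:320,390:500],(300,382),interpolation=cv2.INTER_CUBIC)
im=np.zeros((480,790,3),np.uint8); im[:,:480]=a; im[:382,490:]=b; cv2.imwrite("pics/c5.png",im)
E
```

```text
[ 0.50579427 -0.16168721  0.15015684] [179.99860724  28.10834453 167.02517887] [ 0.61443535  0.19636648 -1.90028556] [3.54268461e-01 1.71945441e+00 5.62489839e-04]
18 (array([-0.9,  0.2, -0.4]), array([ 0.02,  0.11, -0.03]))
6 (array([  4.5,  -1.1, -11. ]), array([ 0.02,  0.11, -0.03]))
0 (array([  7.3,  -1.7, -16.2]), array([ 0.02,  0.11, -0.03]))
```

View pics/c5.png

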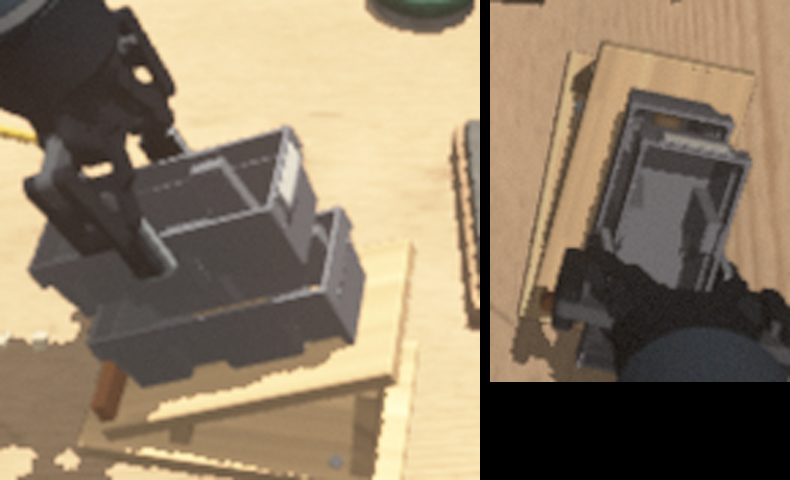

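>>> {"method": "arm_command", "body": {"plan": [{"x": 0.4, "y": -0.1, "z": -1, "rx": 0, "ry": 0.1, "rz": 0}, {"x": 0.4, "y": -0.1, "z": -1, "rx": 0, "ry": 0, "rz": 0}, {"x": 0.4, "y": -0.1, "z": -1, "rx": 0, "ry": 0, "rz": 0}, {"x": 0.4, "y": -0.1, "z": -1, "rx": 0, "ry": 0, "rz": 0}, {"x": 0.4, "y": -0.1, "z": -1, "rx": 0, "ry": 0, "rz": 0}, {"x": 0.4, "y": -0.1, "z": -1, "rx": 0, "ry": 0, "rz": 0}, {"x": 0.4, "y": -0.1, "z": -1, "rx": 0, "ry": 0, "rz": 0}, {"x": 0.4, "y": -0.1, "z": -1, "rx": 0, "ry": 0, "rz": 0}, {"x": 0.4, "y": -0.1, "z": -1, "rx": 0, "ry": 0, "rz": 0}, {"x": 0.4, "y": -0.1, "z": -1, "rx": 0, "ry": 0, "rz": 0}]}}

```text
clock: 10.4
tcp_pos: [0.5097, -0.1626, 0.1411]
tool_rot: [-180.0, 28.1, 167.0]
contact_force: [-0.2, -0.4, -2.4]
grip_width: 0.729
grasp_force: 49.7
```

```bash
cat > st.py <<'E'
from h import *
s=ctrl.state(); p,Rt=target(0,**PL); RL=lowR(-13)
print(s["clock"],"pos err in low frame (h=z):",np.round((s["tcp_pos"]-p)@RL*1000,2),"F low:",np.round(s["contact_force"]@RL,2),"M",np.round(s["torque"],2),go(p,Rt,s),s["grip_width"])
E
python3 st.py
```

```text
10.4 pos err in low frame (h=z): [0.26 0.07 7.99] F low: [-1.23 -0.44 -2.11] M [0.39 1.7  0.01] (array([ 3.4, -0.9, -7.2]), array([ 0.02,  0.07, -0.03])) 0.7288485100148132
```

>>> {"method": "arm_command", "body": {"plan": [{"x": 0.46, "y": -0.11, "z": -0.88, "rx": 0, "ry": 0.07, "rz": 0}, {"x": 0.46, "y": -0.11, "z": -0.88, "rx": 0, "ry": 0, "rz": 0}, {"x": 0.46, "y": -0.11, "z": -0.88, "rx": 0, "ry": 0, "rz": 0}, {"x": 0.46, "y": -0.11, "z": -0.88, "rx": 0, "ry": 0, "rz": 0}, {"x": 0.46, "y": -0.11, "z": -0.88, "rx": 0, "ry": 0, "rz": 0}]}}

```text
clock: 10.9
tcp_pos: [0.512, -0.1631, 0.1367]
tool_rot: [-180.0, 28.0, 167.0]
contact_force: [0.4, -0.2, -2.4]
grip_width: 0.725
grasp_force: 49.7
```

```bash
python3 st.py
```

```text
10.9 pos err in low frame (h=z): [0.31 0.06 3.01] F low: [-0.71 -0.11 -2.36] M [0.39 1.68 0.07] (array([ 1.1, -0.3, -2.8]), array([ 0.02,  0.  , -0.03])) 0.7247595306325347
```

>>> {"method": "arm_command", "body": {"plan": [{"x": 0.46, "y": -0.11, "z": -0.88, "rx": 0, "ry": 0, "rz": 0}, {"x": 0.46, "y": -0.11, "z": -0.88, "rx": 0, "ry": 0, "rz": 0}]}}

```text
clock: 11.1
tcp_pos: [0.5129, -0.1633, 0.1349]
tool_rot: [-180.0, 28.0, 167.0]
contact_force: [-0.2, 0.3, -1.8]
grip_width: 0.728
grasp_force: 49.7
```

```bash
python3 st.py
```

```text
11.1 pos err in low frame (h=z): [0.29 0.07 1.  ] F low: [-1.06  0.22 -1.47] M [ 0.36  1.7  -0.05] (array([ 0.2, -0.1, -1. ]), array([ 0.02,  0.  , -0.03])) 0.728283126364386
```

>>> {"method": "arm_command", "body": {"plan": [{"x": 0.37, "y": -0.08, "z": -0.7, "rx": 0, "ry": 0, "rz": 0}, {"x": 0.23, "y": -0.05, "z": -0.44, "rx": 0, "ry": 0, "rz": 0}]}}

```text
clock: 11.3
tcp_pos: [0.5135, -0.1634, 0.1338]
tool_rot: [-180.0, 28.0, 167.0]
contact_force: [-1.0, -0.3, -1.6]
grip_width: 0.728
grasp_force: 49.7
```

```bash
python3 st.py
```

```text
11.3 pos err in low frame (h=z): [ 0.29  0.07 -0.29] F low: [-1.51 -0.51 -0.99] M [ 0.37  1.74 -0.02] (array([-0.4,  0. ,  0.1]), array([ 0.02,  0.  , -0.03])) 0.7280776854507812
```

Nearly there with no clear contact yet, so I'll go on in small steps.

>>> {"method": "arm_command", "body": {"plan": [{"x": 0.27, "y": -0.06, "z": -0.53, "rx": 0, "ry": 0, "rz": 0}, {"x": 0, "y": 0, "z": 0, "rx": 0, "ry": 0, "rz": 0}]}}

```text
clock: 11.5
tcp_pos: [0.5137, -0.1635, 0.1334]
tool_rot: [-180.0, 28.0, 167.0]
contact_force: [-0.4, -0.9, -1.8]
grip_width: 0.727
grasp_force: 49.7
```

```bash
python3 st.py
```

```text
11.5 pos err in low frame (h=z): [ 0.32  0.05 -0.78] F low: [-1.03 -0.93 -1.52] M [0.38 1.8  0.04] (array([-0.6,  0.1,  0.5]), array([ 0.02,  0.01, -0.03])) 0.7267221735825307
```

>>> {"method": "arm_command", "body": {"plan": [{"x": 0.27, "y": -0.06, "z": -0.53, "rx": 0, "ry": 0, "rz": 0}, {"x": 0, "y": 0, "z": 0, "rx": 0, "ry": 0, "rz": 0}]}}

```text
clock: 11.7
tcp_pos: [0.5138, -0.1635, 0.1333]
tool_rot: [-180.0, 28.0, 167.0]
contact_force: [-6.0, 2.9, 5.5]
grip_width: 0.729
grasp_force: 50.7
```

```bash
python3 st.py
```

```text
11.7 pos err in low frame (h=z): [ 0.37  0.07 -0.85] F low: [-3.14  1.53  7.87] M [1.02 2.6  0.2 ] (array([-0.7,  0.1,  0.6]), array([ 0.02,  0.03, -0.03])) 0.7290347244162886
```

Contact is at about 9 N, 0.85 mm below the estimated seat height. That means it is on the shoulders: nesting would be about 14 mm or more lower, and resting on the rim 6 mm higher. I'll ease the grip, then open.

>>> {"method": "arm_command", "body": {"plan": [{"x": 0, "y": 0, "z": 0, "rx": 0, "ry": 0, "rz": 0}, {"x": 0, "y": 0, "z": 0, "rx": 0, "ry": 0, "rz": 0}, {"x": 0, "y": 0, "z": 0, "rx": 0, "ry": 0, "rz": 0}], "grip_force": 20}}

```text
clock: 12.0
tcp_pos: [0.5138, -0.1635, 0.1333]
tool_rot: [-180.0, 28.0, 167.0]
contact_force: [-5.7, 3.1, 5.2]
grip_width: 0.73
grasp_force: 50.8
```

>>> {"method": "arm_command", "body": {"plan": [{"x": 0, "y": 0, "z": 0, "rx": 0, "ry": 0, "rz": 0}, {"x": 0, "y": 0, "z": 0, "rx": 0, "ry": 0, "rz": 0}, {"x": 0, "y": 0, "z": 0, "rx": 0, "ry": 0, "rz": 0}, {"x": 0, "y": 0, "z": 0, "rx": 0, "ry": 0, "rz": 0}], "jaw": 0.2}}

```text
clock: 12.4
tcp_pos: [0.5143, -0.1636, 0.133]
tool_rot: [-180.0, 28.0, 167.0]
contact_force: [-0.1, 0.2, 1.0]
grip_width: 0.8
grasp_force: 0.0
```

>>> {"method": "arm_command", "body": {"plan": [{"x": 0, "y": 0, "z": 0, "rx": 0, "ry": 0, "rz": 0}, {"x": 0, "y": 0, "z": 0, "rx": 0, "ry": 0, "rz": 0}, {"x": 0, "y": 0, "z": 0, "rx": 0, "ry": 0, "rz": 0}, {"x": 0, "y": 0, "z": 0, "rx": 0, "ry": 0, "rz": 0}, {"x": 0, "y": 0, "z": 0, "rx": 0, "ry": 0, "rz": 0}], "jaw": 0.0}}

```text
clock: 12.9
tcp_pos: [0.514, -0.1635, 0.1328]
tool_rot: [-180.0, 28.0, 167.0]
contact_force: [0.7, -0.2, -0.1]
grip_width: 0.997
grasp_force: 0.0
```

```bash
python3 st.py; python3 - <<'E'
from h import *
s=ctrl.state(); c=ctrl.capture("wrist"); Q=held(c,s)
h=Q[(Q[:,2]<-8)&(Q[:,2]>-20)&(Q[:,0]>40)&(Q[:,0]<90)&(abs(Q[:,1])<40)]
print("rim z",np.percentile(h[:,2],[2,10]))
for x in (42,52,60,66,70):
    k=h[(h[:,0]>x)&(h[:,0]<x+5)]; print(x,np.round(np.percentile(k[k[:,1]>0][:,1],[1,50,99]),1),np.round(np.percentile(k[k[:,1]<0][:,1],[1,50,99]),1))
print(np.percentile(h[:,0],99), s["grip_width"],s["grasp_force"])
E
```

```text
12.9 pos err in low frame (h=z): [ 0.32  0.08 -1.39] F low: [ 0.56  0.   -0.42] M [ 0.28  1.35 -0.02] (array([-0.9,  0.1,  1.1]), array([ 0.02,  0.  , -0.03])) 0.9974227099431915
rim z [-15.46917328 -14.91319596]
42 [21.1 28.1 32.4] [-29.9 -25.7 -18.6]
52 [21.1 28.2 32.6] [-30.  -25.6 -18.4]
60 [22.  30.2 32.7] [-30.1 -27.8 -20.8]
66 [29.3 30.5 32.6] [-30.2 -27.9 -26.9]
70 [ 0.6 18.7 32.9] [-30.5 -17.3  -0.3]
75.4887683974188 0.9974227099431915 0.0
```

Released; the tray slid about 1.5 mm towards the low end and stayed square. I'll back off along the slope normal.

>>> {"method": "arm_command", "body": {"plan": [{"x": -2, "y": 0.5, "z": 4, "rx": 0, "ry": 0, "rz": 0}, {"x": -4, "y": 0.9, "z": 8, "rx": 0, "ry": 0, "rz": 0}, {"x": -6, "y": 1.4, "z": 11.6, "rx": 0, "ry": 0, "rz": 0}, {"x": -9, "y": 2.1, "z": 17.4, "rx": 0, "ry": 0, "rz": 0}, {"x": -9, "y": 2.1, "z": 17.4, "rx": 0, "ry": 0, "rz": 0}, {"x": -9, "y": 2.1, "z": 17.4, "rx": 0, "ry": 0, "rz": 0}, {"x": -9, "y": 2.1, "z": 17.4, "rx": 0, "ry": 0, "rz": 0}, {"x": -9, "y": 2.1, "z": 17.4, "rx": 0, "ry": 0, "rz": 0}, {"x": -6, "y": 1.4, "z": 11.6, "rx": 0, "ry": 0, "rz": 0}, {"x": -3, "y": 0.7, "z": 6, "rx": 0, "ry": 0, "rz": 0}]}}

```text
clock: 13.95
tcp_pos: [0.4478, -0.1479, 0.2631]
tool_rot: [179.9, 28.2, 167.0]
contact_force: [-0.1, -0.2, -0.3]
grip_width: 1.001
grasp_force: 0.0
```

```bash
python3 - <<'E'
from h import *
s=ctrl.state(); c=ctrl.capture("side"); w=ctrl.capture("wrist")
W=wcloud(w,s); PLo=[.5503,-.1715,-13]
L=(W-[PLo[0],PLo[1],.064])@lowR(-13)*1000; L=L.reshape(-1,3); L=L[~np.isnan(L).any(1)]
k=L[(L[:,2]>88)&(L[:,2]<100)&(abs(L[:,0])<95)&(abs(L[:,1])<45)]
print("n",len(k),"rect",cv2.minAreaRect(k[:,:2].astype(np.float32)))
k=k[k[:,2]>91]; A=np.c_[k[:,:2],np.ones(len(k))]
z=k[:,2]; print("plane slope deg / z",np.degrees(np.linalg.lstsq(A,z,rcond=None)[0][:2]),np.linalg.lstsq(A,z,rcond=None)[0][2])
a=cv2.resize(c["image"][230:390,230:390],(480,480),interpolation=cv2.INTER_CUBIC)
b=cv2.resize(w["image"],(320,240))
im=np.zeros((480,800,3),np.uint8); im[:,:480]=a; im[:240,480:]=b; cv2.imwrite("pics/c6.png",im)
E
```

```text
n 2813 rect ((-0.44384002685546875, 1.2235450744628906), (153.1904296875, 64.36288452148438), 0.28821131587028503)
plane slope deg / z [-0.10816402  0.0317425 ] 92.16598314419323
```

View pics/c6.png

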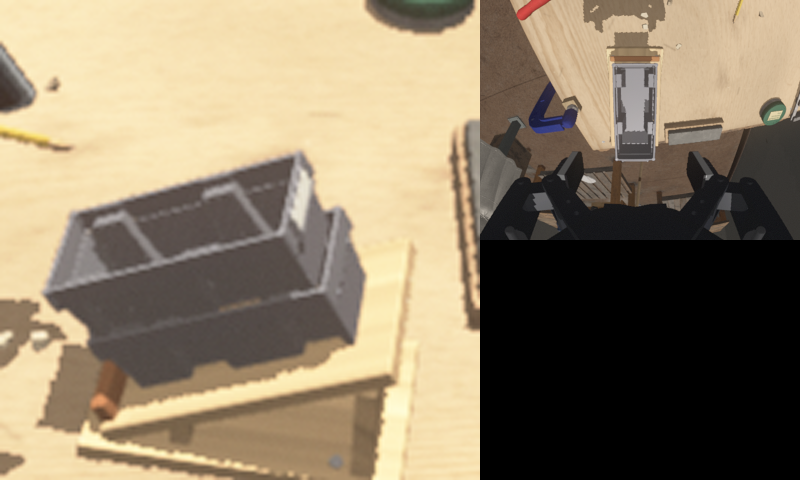

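The picture shows the upper tray standing square inside the lower rim, with its label at the high end. It is parallel to the lower tray within about 0.1°, at shoulder height, and the gripper is clear. Handing in.

```bash
python3 -c "
from rig import ctrl
print(ctrl.job_done())"
```

```text
the job is handed in; nothing more can be done
None
```

The loose tray now stands square on the lower tray's shoulders, label plate uphill (opposite the lower one). It touched down at about 9 N and has been let go; the oilstone, wax tin and glue bottle were left alone, and the job was handed in at about 14 s.

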